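# Pack and clip shut the toiletries box

## Robot

A 6-joint arm with a two-finger parallel gripper is mounted at the origin on the work surface. World frame = base frame: x ahead of the robot, y to its left, z up, the work surface at z = 0. Lengths are in mm, angles in degrees, forces in N, time in s.
With the tool pointing down it reaches from about 350 to 850 mm from the base axis. Payload 8.1 kg.
Tool frame: the origin (TCP) lies on the centre line of the jaws, within the pads' length; the fingertips stand 14 mm ahead of it and the grasp point (between the pads) lies 5 mm behind it; z points along the fingers, y is the line along which they close (so a half turn about z gives the same grasp; the last joint's range is limited). The gripper opens to 85 mm and grips with 20 to 120 N. Pads are 22 mm wide; open, the fingers measure 114 mm over their backs; the gripper's body (76 mm by 85 mm) begins 54 mm behind the grasp point. The pads swing forward as they close: fully open they stand 13 mm farther back than shut.
Start: joints at [60.424, 7.471, 85.268, -0, 87.261, -4.893], TCP at [250.539, 545.193, 245.292] pointing down, gripper open.
Joint ranges: [-169.43, 169.43], [-51.17, 129.36], [1.28, 143.12], [-76.62, 256.62], [0, 156.53], [-152.29, 152.29]. Speed limits (degrees/s): [136.94, 136.94, 159.86, 180, 180, 180].

## Interface

Orientations are given as [roll, pitch, yaw] about the fixed x, y, z axes, in that order (R = Rz(yaw) Ry(pitch) Rx(roll)).
In Python, from bench import sense, snapshot, camera_info, hand_in gives the robot as it stands. The module is installed in compiled form; this text tells all that it offers.
- The arm moves only by the tool apply_moves, never from a script. Its argument "deltas" is a list of rows, each a list of 7 numbers: the shift along the tool's x, y, z scaled (see below), then the turn, a rotation vector about the tool's x, y, z scaled (see below), then the opening, from 0 (shut) to 1 (fully open). In form: [[dx, dy, dz, ax, ay, az, claw], ...]. A call has 1 to 8 rows; each row shifts and turns the commanded pose from where the row before left it, along the tool's axes as they then stand; what a row does not reach is not made up. The controller multiplies each number of a shift by 0.03 m and each number of a turn by 0.08 rad. A row lasts 1/8 s, in which the tool goes at most 62.5 mm and 10.7 degrees, less where a joint would pass 70% of its speed; a pose out of reach is approached as far as the arm can. A call with a number of a shift or a turn outside -1 to 1 is refused whole. A call with a gripper value outside its range is refused whole. The fingers move at their own pace and stop on an object; "grip_force" is the grip in N (left out, the last holds). Time passes only in rows, so rows that do not move let the fingers close. It gives the time, the measured TCP pose, the force, the opening and the grip force at its end, in the units of the state.
- sense(): the state, without advancing time (a new reading comes with each control period).
- snapshot(name): name is "side" or "top" or "wrist"; returns the picture (480x640x3 uint8, red, green, blue); there is no depth.
- camera_info(name): a dict with "vertical_fov" (degrees; the focal length in pixels is half the picture's height over the tangent of half this angle, whatever the lens; pixels are square), "cx", "cy" (the principal point, pixels), "k1" (the pictures are not rectified: a ray, as slopes to the right and down, at radius r is drawn at 1 + k1 r^2 times it, then the intrinsics apply), "origin" and "rotation" of the camera in the world; the wrist camera has in their place "tool_from_camera" (4x4, takes a point from camera to tool coordinates, whose origin is the TCP and whose axes are the flange's). Camera axes: x right, y up, looking along -z (the intrinsics and any distortion apply to the point x, -y, -z); pixel columns grow to the right and rows downward; lengths in mm; the calibration is good to about 2 mm. A picture is of the moment at which its call begins: read the wrist's pose just before it. camera_info takes no time and is no camera call.
- hand_in(): hands the job in; it is judged then, once.
The state is a dict: "time": time; "joint_pos": joint angles; "qd": joint speeds; "joint_efforts": joint torques, N m; "tool_pos": TCP position; "tcp_rot": TCP orientation; "ft_force": force on the tool from outside, world axes, zero at the start; "wrist_torque": the same for the moment, N m; "finger_gap": finger opening in mm; "grip_force": force on a finger pad.
Only numpy, scipy, OpenCV 4.12 (cv2) and the standard library are available. Lean on these libraries where they do the work, as an engineer would, in place of code of your own. Each camera call takes 0.05 s, during which the arm holds its last target. There are 200 camera calls.

## Task

Pack the toiletries away: take every jar, tin and carton on the counter and stand it upright in the grey tray, one to a pocket. When all are in, put the blue lid fully home on the tray, and then fold both orange clips down flat onto it. Leave the soap pump, the toothbrush mug and the soap dish where they are.

Things in the scene. Friction and masses are not known exactly. Their poses are not given: they have to be found in the camera images.
- tray: Grey divided tray fixed to the counter, 172 x 172 mm, walls 4 mm, floor 6 mm thick, rim 42 mm above the counter. A white cross of 4 mm dividers as high as the rim makes four pockets, 80 x 80 mm, 36 mm deep, centred at x = +-42, y = +-42 mm in the tray's frame. Origin: centre of its underside, z up. On its +y and -y sides stand 84 mm high clip posts, 103 to 113 mm from the centre.
- lid: Blue square cover, hollow below, 180 x 180 mm at the roof, 194 x 194 mm over its flared skirt, 0.3 kg, lying right way up on the counter. Origin: centre of its underside (skirt's lower edge), z up; roof top 47 mm above it. Seated, its origin is 29 mm above the tray's origin. Any of four turns fits; the skirt (clearance 2 mm at its top, 8 mm at its lower edge) centres itself.
- lid_handle (a point): Centre of the top of the white bar handle in the middle of the lid, 79 mm above the lid's origin. The bar is 60 mm long (lid's x), 18 mm wide (lid's y) and 32 mm high.
- clip_left (a joint): Orange paddle clip on the tray's +y side. Rad: 0 = closed, paddle level and pointing inwards, its underside 2 mm over the seated lid's roof (roof top 76 mm above the counter); 1.57 = upright; up to 2.4 = leaning outwards. Starts open. Stiff hinge (0.06 N m: 1 to 3 N at the paddle), stays where it is left; closed fingertips can push it over and press it down.
- clip_right (a joint): The same orange clip on the tray's -y side: 0 = closed over the lid, 1.57 = upright, up to 2.4 = leaning outwards.
- clip_left_hinge (a point): Hinge of the left clip: 108 mm from the tray's centre along +y, 82 mm above the counter, axis along the tray's x.
- clip_right_hinge (a point): Hinge of the right clip: 108 mm from the tray's centre along -y, 82 mm above the counter, axis along the tray's x.
- clip_left_tip (a point): Middle of the free end of the left clip's paddle, 56 mm from its hinge; the paddle is 40 mm wide (tray's x) and 8 mm thick.
- clip_right_tip (a point): Middle of the free end of the right clip's paddle, same sizes.
- cream_jar: White cream jar with green lid, straight round, 56 mm diameter, 60 mm tall, about 0.12 kg. Stands upright on the counter at the start; origin: centre of its underside, z axis up. May be absent (None).
- amber_jar: Amber glass jar with black lid, straight round, 54 mm diameter, 60 mm tall, about 0.12 kg. Stands upright on the counter at the start; origin: centre of its underside, z axis up. May be absent (None).
- red_tin: Red tin with aluminium lid, straight round, 56 mm diameter, 60 mm tall, about 0.12 kg. Stands upright on the counter at the start; origin: centre of its underside, z axis up. May be absent (None).
- orange_carton: Orange carton with paper-coloured band, 54 x 54 mm, 60 mm tall, about 0.10 kg; sides along its x and y axes. Stands upright on the counter at the start; origin: centre of its underside, z axis up. May be absent (None).
- lilac_carton: Lilac carton with paper-coloured band, 54 x 54 mm, 60 mm tall, about 0.10 kg; sides along its x and y axes. Stands upright on the counter at the start; origin: centre of its underside, z axis up. May be absent (None).
- soap_pump: Green soap pump bottle, 66 mm diameter, 173 mm tall; a bystander at the far edge. Origin: centre of its underside.
- toothbrush_mug: White mug with two toothbrushes, 76 mm diameter, mug 95 mm and brushes about 190 mm tall; a bystander at the far edge. Origin: centre of its underside.
- soap_dish: Wooden soap dish with a bar of soap, 110 x 75 x 36 mm; a bystander at the far edge. Origin: centre of its underside.
Mind the look-alikes: they are no part of the job. What is shaped like the red_tin but pink or yellow is not meant.

How it is judged:
By the outcome, as a careful person would: the job done as asked, in the order asked, and still so for the second after the job is handed in, with the robot touching nothing.
Of cream_jar, amber_jar, red_tin, orange_carton, lilac_carton only 3 to 4 are there at a start; the rules pass over those that are not, and their reading is None.
At some moment in a run one of cream_jar, amber_jar, red_tin, orange_carton, lilac_carton, lid may be knocked a few centimetres aside while the robot is not near it.
It also fails if it takes over 210 s, if anything falls off the work surface, if the arm or the gripper's body presses on something with over 40 N, if the wrist force passes 120 N, or if a joint passes its speed limit or range.

## Working session

There is one attempt and no reset: what is moved stays moved. The work goes in short steps, Python scripts to look and compute and a tool call to move; the robot and the scene stay as the last step left them, time stands still between calls to the robot, and variables do not carry over. Pictures are saved under pics/ and viewed, at most 14 in all, crops included, and the job is handed in when it is done.

Besides the shell and the picture viewer there is one more tool, called after "Emit:" as name([rows], argument=value, ...), one row to a line, values as JSON. apply_moves: Moves the arm, as the interface text tells. Its arguments: {"type":"object","properties":{"deltas":{"type":"array"},"grip_force":{"type":"number"}},"required":["deltas"]}

```bash
mkdir -p pics; cat > h.py <<'E'
import numpy as np, cv2
from bench import sense, snapshot, camera_info, hand_in
from scipy.spatial.transform import Rotation as R
def K(i):
    f=240/np.tan(np.radians(i["vertical_fov"]/2)); return f,i["cx"],i["cy"],i["k1"]
def pose(name,s=None):
    i=camera_info(name)
    if name!="wrist": return i,np.array(i["origin"]),np.array(i["rotation"])
    s=s or sense(); T=np.array(i["tool_from_camera"]); Rt=R.from_euler("xyz",s["tcp_rot"],degrees=True).as_matrix()
    return i,np.array(s["tool_pos"])+Rt@T[:3,3],Rt@T[:3,:3]
def pix2w(P,u,v,z):
    i,o,Rc=P; f,cx,cy,k=K(i); d=np.array([(u-cx)/f,(v-cy)/f]); x=d.copy()
    for _ in range(20): x=d/(1+k*(x@x))
    r=Rc@np.array([x[0],-x[1],-1]); return o+r*(z-o[2])/r[2]
def w2pix(P,p):
    i,o,Rc=P; f,cx,cy,k=K(i); c=Rc.T@(np.array(p,float)-o); x=np.array([c[0],-c[1]])/-c[2]; x=x*(1+k*(x@x)); return x*f+[cx,cy]
def snap(name,fn):
    P=pose(name); im=snapshot(name); cv2.imwrite("pics/"+fn,im[:,:,::-1]); return P,im
E
python3 - <<'E'
from h import *
for n in("top","side"):
    P,im=snap(n,n+"0.png"); print(n,P[1],P[0]["vertical_fov"],P[0]["k1"],P[2].round(2).tolist())
print(camera_info("wrist")); print(sense())
E
```

```text
top [ 385.060186     -3.97039285 1282.38104245] 45.94629700276688 -0.18603408852862388 [7.6, 0.73, -88.32]
side [ 454.91849358 -603.92801723  814.61812813] 56.898466785707356 0.02671034250514022 [39.62, -0.8, -9.28]
{'vertical_fov': 60.97669476112633, 'cx': 321.89281530703846, 'cy': 237.84009786479996, 'k1': -0.015940800427806094, 'tool_from_camera': array([[-6.50844144e-05,  9.44489473e-01,  3.28541675e-01,
         8.47452644e+01],
       [ 9.99999949e-01,  1.63680806e-04, -2.72447588e-04,
         7.63478867e-01],
       [-3.11099845e-04,  3.28541640e-01, -9.44489435e-01,
        -1.28824978e+02],
       [ 0.00000000e+00,  0.00000000e+00,  0.00000000e+00,
         1.00000000e+00]])}
{'time': 0.1, 'joint_pos': array([ 6.04226752e+01,  7.50996713e+00,  8.53229955e+01,  8.32808413e-04,
        8.72604780e+01, -4.89326027e+00]), 'qd': array([ 0.03854124, -0.15706302, -0.12557685, -0.10981734,  0.00099342,
       -0.06173085]), 'joint_efforts': array([ 8.60533928e-04, -5.70952749e+01, -5.01941013e+01, -1.67037470e-04,
        8.30917095e-03,  8.32591724e-06]), 'tool_pos': array([250.31698848, 544.78242162, 244.35820918]), 'tcp_rot': array([-1.79906971e+02, -8.79921908e-03,  1.55315888e+02]), 'ft_force': array([ 0.17214611,  0.43829731, -0.03346372]), 'wrist_torque': array([ 0.03870796, -0.00430414,  0.03294509]), 'grip_force': 0.0, 'finger_gap': 85.64911443977773}
```

View pics/top0.png

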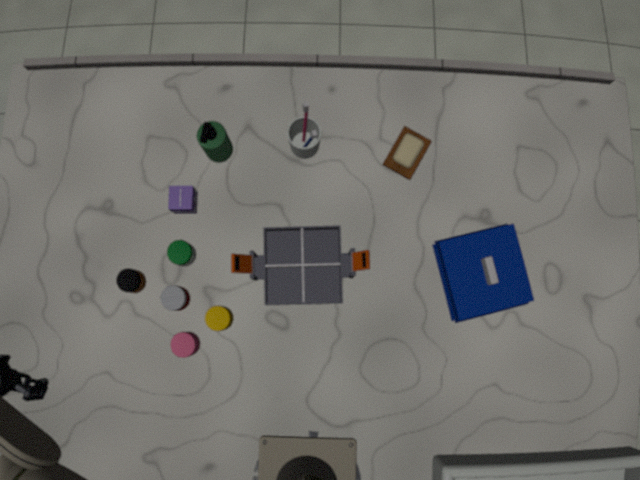

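View pics/side0.png

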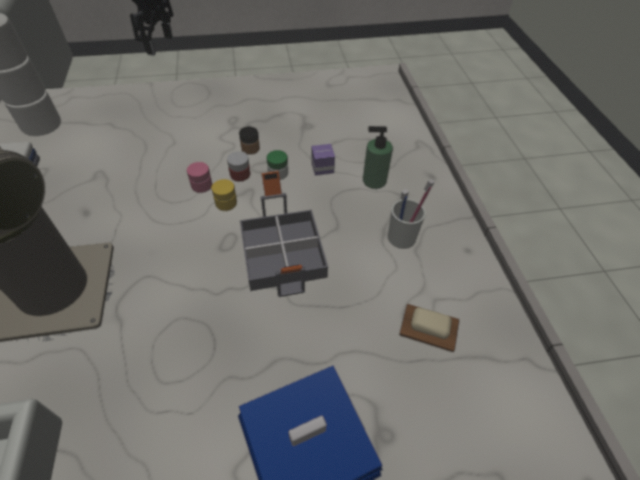

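The top view shows the lilac carton (181,198), green-lid jar (180,252), black-lid jar (129,281) and aluminium-lid tin (175,298), plus the pink (184,344) and yellow (218,318) look-alikes. The tray is at (303,265), the clips at (241,263) and (361,260), and the lid at (484,272). The tin at (175,298) has a red body in the side view (239,166), so that is the red_tin. I'll confirm it in a crop.

```bash
python3 - <<'E'
from h import *
P,im=snap("top","t1.png"); s=cv2.imread("pics/side0.png")[110:220,170:350]
P=pose("top")
a=cv2.resize(im[180:370,100:380][:,:,::-1],None,fx=2.8,fy=2.8,interpolation=cv2.INTER_CUBIC); b=cv2.resize(s,None,fx=2.5,fy=2.5)
c=np.zeros((600,784,3),np.uint8); c[:270,:784]=cv2.resize(im[180:370,100:380][:,:,::-1],(784,532))[:270]
A=cv2.convertScaleAbs(np.ascontiguousarray(cv2.resize(im[180:360,105:245][:,:,::-1],None,fx=3,fy=3,interpolation=cv2.INTER_CUBIC)),alpha=1.7)
B=cv2.convertScaleAbs(cv2.resize(s[:,:150],None,fx=2.5,fy=2.5,interpolation=cv2.INTER_CUBIC),alpha=1.7)
c=np.zeros((540,800,3),np.uint8); c[:A.shape[0],:A.shape[1]]=A; c[:B.shape[0],420:420+B.shape[1]]=B
cv2.imwrite("pics/c1.png",c)
for n,u,v,z in [("lilac",180,197,60),("green",179,252,60),("black",128,281,60),("red",173,298,60),("yellow",218,318,60),("pink",183,344,60),
 ("t1",264,227,42),("t2",341,227,42),("t3",342,304,42),("t4",265,304,42),("tc",303,265,42),("handle",490,270,79),("cl",236,263,130),("cr",366,260,130)]: print(n,pix2w(P,u,v,z).round(0))
hsv=cv2.cvtColor(im,cv2.COLOR_RGB2HSV)
m=cv2.inRange(hsv,(105,120,40),(125,255,255)); m[:,:400]=0
(c0,wh,an)=cv2.minAreaRect(cv2.findNonZero(m)); print("lid",c0,wh,an,[pix2w(P,*q,23).round() for q in cv2.boxPoints((c0,wh,an))])
E
```

```text
Traceback (most recent call last):
  File "h.py", line 14, in pix2w
    r=Rc@np.array([x[0],-x[1],-1]); return o+r*(z-o[2])/r[2]
                                                        ~^^^
IndexError: invalid index to scalar variable.
```

View pics/c1.png

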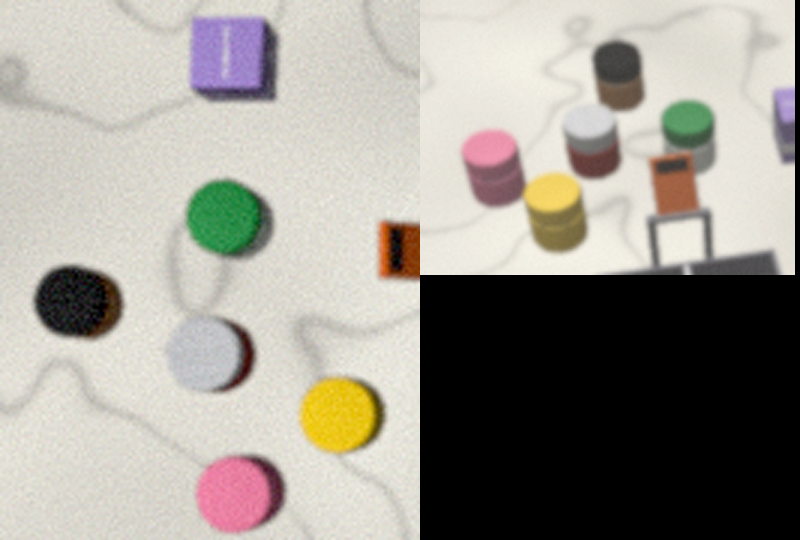

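The crop confirms it: aluminium lid over a red body is the red_tin (crop 206,353). The black lid sits on an amber body and the green lid on a white one. Pink and yellow are single-coloured decoys. The camera rotation comes as Euler angles, so I'll fix the helper for that.

```bash
sed -i 's/np.array(i\["rotation"\])/R.from_euler("xyz",i["rotation"],degrees=True).as_matrix()/' h.py; python3 - <<'E'
from h import *
P=pose("top"); im=cv2.imread("pics/t1.png")
for n,u,v,z in [("lilac",181,197.7,60),("lilTL",105+192/3,180+17/3,60),("lilTR",105+266/3,180+19/3,60),("lilBL",105+194/3,180+90/3,60),("green",180,252.3,60),("black",129,280,60),("red",173.7,297.7,60),("yellow",218,318,60),("pink",182.7,344.3,60),
 ("t1",264,227,42),("t2",341,227,42),("t3",342,304,42),("t4",265,304,42),("tc",303,265,42),("handle",490,270,79),("cl",236,263,130),("cr",366,260,130),("pump",208,130,173)]: print(n,pix2w(P,u,v,z).round(0))
hsv=cv2.cvtColor(im,cv2.COLOR_BGR2HSV)
m=cv2.inRange(hsv,(105,120,40),(125,255,255)); m[:,:400]=0
r=cv2.minAreaRect(cv2.findNonZero(m)); print("lid",r,[pix2w(P,*q,23).round() for q in cv2.boxPoints(r)])
S=pose("side")
print(pix2w(S,239,160,60),pix2w(S,277,158,60),pix2w(S,282,240,42),pix2w(S,308,424,79))
E
```

```text
lilac [631. 295.  60.]
lilTL [658. 325.  60.]
lilTR [658. 268.  60.]
lilBL [603. 319.  60.]
green [509. 290.  60.]
black [444. 402.  60.]
red [409. 299.  60.]
yellow [369. 199.  60.]
pink [309. 274.  60.]
t1 [573. 108.  42.]
t2 [578. -62.  42.]
t3 [408. -68.  42.]
t4 [403. 100.  42.]
tc [491.  19.  42.]
handle [ 487. -387.   79.]
cl [484. 155. 130.]
cr [ 497. -111.  130.]
pump [752. 221. 173.]
lid ((482.65411376953125, 272.0290832519531), (82.44270324707031, 83.31069946289062), 75.49983215332031) [array([ 551., -270.,   23.]), array([ 605., -460.,   23.]), array([ 422., -507.,   23.]), array([ 373., -318.,   23.])]
[412.24227259 291.78510782  60.        ] [509.36461811 285.60617552  60.        ] [491.97205614  26.72591917  42.        ] [ 488.54934175 -384.88539479   79.        ]
```

Emit:
apply_moves([
  [0, 0, 0, 0, 0, -1, 1],
  [0, 0, 0, 0, 0, -1, 1],
  [0, 0, 0, 0, 0, -1, 1],
  [0, 0, 0, 0, 0, -1, 1],
  [0, 0, 0, 0, 0, -1, 1],
  [0, 0, 0, 0, 0, -0.39, 1],
], grip_force=40)

```text
time: 0.9
tool_pos: [250.4, 545.0, 244.9]
tcp_rot: [-180.0, -0.0, -179.9]
ft_force: [-0.3, 0.1, 0.1]
finger_gap: 85.3
grip_force: 0.0
```

Emit:
apply_moves([
  [-0.8, -1, 0, 0, 0, 0, 1],
  [-0.8, -1, 0, 0, 0, 0, 1],
  [-0.8, -1, 0, 0, 0, 0, 1],
  [-0.8, -1, 0, 0, 0, 0, 1],
  [-0.8, -1, 0, 0, 0, 0, 1],
  [-0.8, -1, 0, 0, 0, 0, 1],
  [-0.8, -1, 0, 0, 0, 0, 1],
  [-0.8, -1, 0, 0, 0, 0, 1],
])

```text
time: 1.9
tool_pos: [443.2, 304.2, 245.2]
tcp_rot: [180.0, -0.0, 180.0]
ft_force: [-0.8, 0.7, -0.4]
finger_gap: 85.6
grip_force: 0.0
```

Emit:
apply_moves([
  [0, 0, 0, 0, 0, 0, 1],
  [0, 0, 0, 0, 0, 0, 1],
])

```text
time: 2.15
tool_pos: [442.4, 305.4, 245.2]
tcp_rot: [180.0, -0.0, 180.0]
ft_force: [-0.9, -0.0, -0.8]
finger_gap: 85.4
grip_force: 0.0
```

```bash
python3 - <<'E'
from h import *
P,im=snap("wrist","w1.png"); s=sense(); print(s["tool_pos"],s["tcp_rot"])
for n,x,y in [("lilac",631,295),("green",509,290),("black",444,402),("red",409,299)]: print(n,w2pix(P,[x,y,60]).round())
E
```

```text
[442.15937512 305.7957452  245.19084369] [ 1.79986699e+02 -2.52579820e-02 -1.79976012e+02]
lilac [310. 401.]
green [303. 284.]
black [442. 210.]
red [312. 166.]
```

View pics/w1.png

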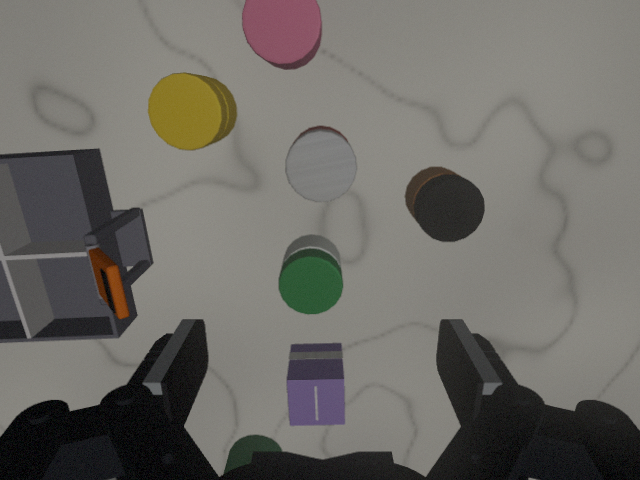

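The wrist view shows the lid tops: red tin (321,163), cream (311,281), amber (449,207), lilac (316,402), with the lilac carton square to the tool. The tray edge and left clip are on the left.

```bash
python3 - <<'E'
from h import *
P=pose("wrist")
for n,u,v in [("lilac",316,401.5),("l1",288,378),("l2",344,378),("l3",344,425),("l4",289,426),("green",311,281),("black",449,207),("red",321,163)]: print(n,pix2w(P,u,v,60).round(1))
print("tray corner",pix2w(P,100,149,42).round(1),pix2w(P,120,338,42).round(1))
E
```

```text
lilac [631.6 301.   60. ]
l1 [604.7 275.2  60. ]
l2 [604.7 327.2  60. ]
l3 [660.  328.2  60. ]
l4 [661.2 274.6  60. ]
green [505.6 297.4  60. ]
black [440.9 407.8  60. ]
red [406.1 305.9  60. ]
tray corner [397.4 127.8  42. ] [573.7 115.3  42. ]
```

Emit:
apply_moves([
  [0.38, -0.04, 0.9, 0, 0, 0, 1],
  [0.38, -0.04, 0.9, 0, 0, 0, 1],
  [0.38, -0.04, 0.9, 0, 0, 0, 1],
  [0, 0, 0.9, 0, 0, 0, 1],
  [0, 0, 0.9, 0, 0, 0, 1],
  [0, 0, 0.9, 0, 0, 0, 1],
  [0, 0, 0.9, 0, 0, 0, 1],
  [0, 0, 0.03, 0, 0, 0, 1],
])

```text
time: 3.2
tool_pos: [406.0, 301.4, 53.2]
tcp_rot: [-179.9, -0.2, -179.9]
ft_force: [-0.3, 0.1, 0.5]
finger_gap: 85.3
grip_force: 0.0
```

Emit:
apply_moves([
  [0, 0, 0, 0, 0, 0, 0.4],
  [0, 0, 0, 0, 0, 0, 0.4],
  [0, 0, 0, 0, 0, 0, 0.4],
  [0, 0, 0, 0, 0, 0, 0.4],
  [0, 0, 0, 0, 0, 0, 0.4],
], grip_force=40)

```text
time: 3.82
tool_pos: [409.7, 302.6, 57.4]
tcp_rot: [179.9, 0.2, -180.0]
ft_force: [-1.5, 0.6, 6.8]
finger_gap: 54.3
grip_force: 42.8
```

```bash
python3 - <<'E'
from h import *
P,im=snap("wrist","w2.png"); s=sense(); print(s["tool_pos"],s["finger_gap"],s["grip_force"])
E
```

```text
[409.67406455 302.59693185  57.43102071] 54.401457125590866 42.79464662075043
```

View pics/w2.png

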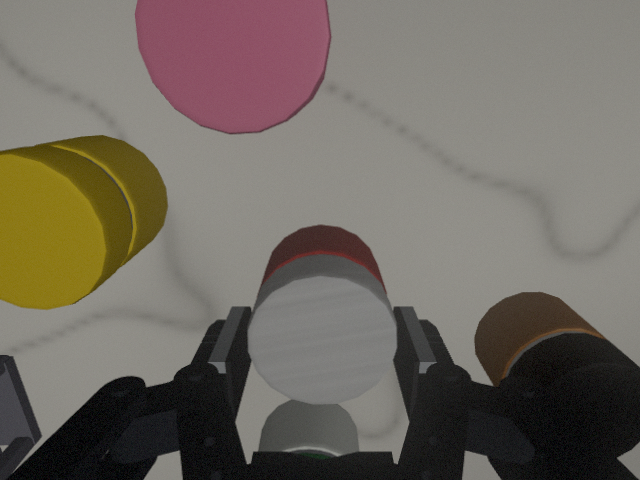

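Emit:
apply_moves([
  [0, 0, -0.6, 0, 0, 0, 0.4],
  [0, 0, -1, 0, 0, 0, 0.4],
  [0, 0, -1, 0, 0, 0, 0.4],
  [0, 0, -1, 0, 0, 0, 0.4],
  [0, 0, -1, 0, 0, 0, 0.4],
  [0, -0.5, -0.3, 0, 0, 0, 0.4],
  [0, -1, 0, 0, 0, 0, 0.4],
  [0, -1, 0, 0, 0, 0, 0.4],
])

```text
time: 4.88
tool_pos: [407.9, 225.0, 202.0]
tcp_rot: [-180.0, -0.0, -180.0]
ft_force: [0.9, -0.2, -0.6]
finger_gap: 54.3
grip_force: 42.5
```

Emit:
apply_moves([
  [-0.2, -1, 0, 0, 0, 0, 0.4],
  [-0.2, -1, 0, 0, 0, 0, 0.4],
  [-0.2, -1, 0, 0, 0, 0, 0.4],
  [-0.2, -1, 0, 0, 0, 0, 0.4],
  [-0.2, -0.9, 0, 0, 0, 0, 0.4],
  [-0.2, -0.6, 0, 0, 0, 0, 0.4],
  [0, 0, 0, 0, 0, 0, 0.4],
  [0, 0, 0, 0, 0, 0, 0.4],
])

```text
time: 5.88
tool_pos: [443.9, 61.6, 202.0]
tcp_rot: [180.0, -0.0, 180.0]
ft_force: [0.5, -0.9, -1.2]
finger_gap: 54.4
grip_force: 42.5
```

```bash
python3 - <<'E'
from h import *
P,im=snap("wrist","w3.png"); s=sense(); print(s["tool_pos"],s["tcp_rot"],s["finger_gap"],s["grip_force"])
r=np.radians(2);c=np.array([490.5,19.5,0])
for q in [(86,86),(86,-86),(-86,-86),(-86,86),(0,0),(0,86),(0,-86),(86,0)]:
    print(q,w2pix(P,c+[q[0]*np.cos(r)-q[1]*np.sin(r),q[0]*np.sin(r)+q[1]*np.cos(r),42]).round(0))
E
```

```text
[444.01309327  61.92760578 202.10929001] [ 1.79989050e+02 -3.62107080e-02 -1.79969932e+02] 54.35244214259132 42.529213428497314
(86, 86) [377. 365.]
(86, -86) [174. 371.]
(-86, -86) [136. 168.]
(-86, 86) [379. 160.]
(0, 0) [267. 275.]
(0, 86) [378. 272.]
(0, -86) [157. 279.]
(86, 0) [275. 368.]
```

View pics/w3.png

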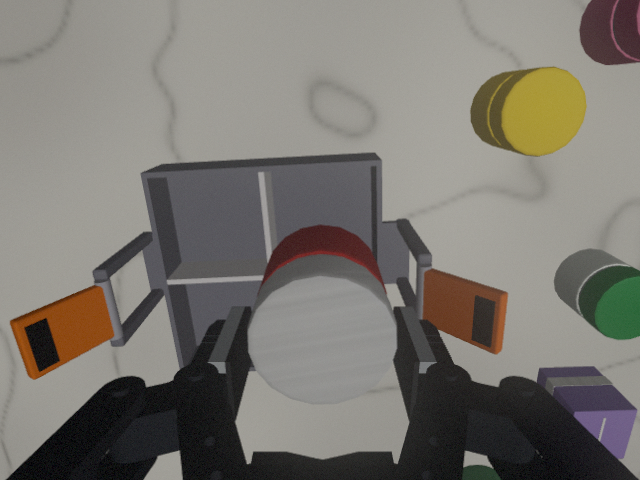

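```bash
python3 - <<'E'
from h import *
P=pose("top"); im=cv2.imread("pics/t1.png"); g=im.min(2).astype(float)
# vertical divider (image): for rows, brightness-weighted col; horizontal: for columns
def ridge(rng,c0,vert):
    o=[]
    for t in rng:
        w=g[t,c0-8:c0+9] if vert else g[c0-8:c0+9,t]
        w=np.clip(w-np.median(w)-10,0,None); p=(w*np.arange(c0-8,c0+9)).sum()/w.sum()
        o.append(pix2w(P,*((p,t) if vert else (t,p)),42)[:2])
    o=np.array(o); l=cv2.fitLine(o.astype(np.float32),cv2.DIST_HUBER,0,.01,.01).ravel(); return l
a=ridge([*range(231,258),*range(272,300)],303,True); b=ridge([*range(268,296),*range(310,338)],265,False)
print(a,b, np.degrees(np.arctan2(a[1],a[0])),np.degrees(np.arctan2(b[1],b[0])))
t=np.linalg.solve(np.c_[a[:2],-b[:2]],b[2:]-a[2:]); print("centre",a[2:]+t[0]*a[:2])
print(pix2w(pose("wrist"),322,330,203))
E
```

```text
[9.9861825e-01 5.2550908e-02 4.8472562e+02 2.0422531e+01] [ 5.3106185e-02 -9.9858886e-01  4.9233560e+02  2.0380453e+01] 3.0123327 -86.9558
centre [492.31213  20.82176]
[439.3269859   62.64140415 203.        ]
```

```bash
python3 - <<'E'
from h import *
P=pose("wrist"); im=cv2.imread("pics/w3.png")
x0,y0,k=130,140,3
c=cv2.convertScaleAbs(cv2.resize(im[y0:y0+190,x0:x0+265],None,fx=k,fy=k,interpolation=cv2.INTER_CUBIC),alpha=1.3)
r=np.radians(3);T=np.array([492.3,20.8,0])
for q in [(-86,-86),(-86,86),(-86,2),(-86,-2),(-2,-82),(2,-82),(-82,82),(-82,-82),(0,0)]:
    u=w2pix(P,T+[q[0]*np.cos(r)-q[1]*np.sin(r),q[0]*np.sin(r)+q[1]*np.cos(r),42]); print(q,u.round(1))
    cv2.drawMarker(c,tuple(((u-[x0,y0])*k).astype(int).tolist()),(0,255,0),cv2.MARKER_CROSS,14,1)
cv2.imwrite("pics/c3.png",c)
E
```

```text
(-86, -86) [136.5 172.8]
(-86, 86) [378.  159.9]
(-86, 2) [259.2 166.1]
(-86, -2) [253.6 166.4]
(-2, -82) [163.1 279.7]
(2, -82) [164.  284.3]
(-82, 82) [372.4 165.9]
(-82, -82) [143.1 178. ]
(0, 0) [267.9 277.1]
```

View pics/c3.png

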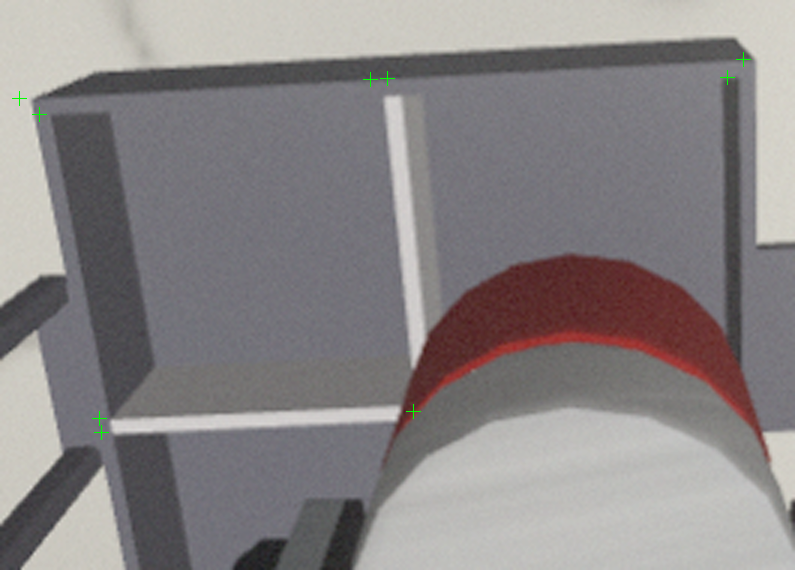

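Emit:
apply_moves([
  [-0.27, 0.03, 0.6, 0, 0, 0, 0.4],
  [0, 0, 0.9, 0, 0, 0, 0.4],
  [0, 0, 0.9, 0, 0, 0, 0.4],
  [0, 0, 0.9, 0, 0, 0, 0.4],
  [0, 0, 0.6, 0, 0, 0, 0.4],
  [0, 0, 0.4, 0, 0, 0, 0.4],
  [0, 0, 0.15, 0, 0, 0, 0.4],
  [0, 0, 0.1, 0, 0, 0, 0.4],
])

```text
time: 6.92
tool_pos: [453.0, 62.8, 66.3]
tcp_rot: [180.0, 0.0, -180.0]
ft_force: [-0.4, -0.0, -0.8]
finger_gap: 54.2
grip_force: 42.5
```

Emit:
apply_moves([
  [0, 0, 0, 0, 0, 0, 0.4],
  [0, 0, 0, 0, 0, 0, 0.4],
])

```text
time: 7.18
tool_pos: [453.1, 62.6, 66.5]
tcp_rot: [180.0, 0.1, -180.0]
ft_force: [0.2, 0.1, -0.5]
finger_gap: 54.7
grip_force: 42.5
```

Emit:
apply_moves([
  [0, 0, 0.08, 0, 0, 0, 0.4],
  [0, 0, 0, 0, 0, 0, 0.4],
  [0, 0, 0, 0, 0, 0, 0.75],
  [0, 0, 0, 0, 0, 0, 0.85],
  [0, 0, 0, 0, 0, 0, 0.85],
  [0, 0, 0, 0, 0, 0, 0.85],
  [0, 0, -0.5, 0, 0, 0, 0.85],
  [0, 0, -1, 0, 0, 0, 0.85],
])

```text
time: 8.18
tool_pos: [451.6, 62.5, 108.6]
tcp_rot: [-180.0, -0.1, -180.0]
ft_force: [0.2, 0.4, -0.8]
finger_gap: 72.2
grip_force: 0.0
```

Emit:
apply_moves([
  [0, 0, -1, 0, 0, 0, 1],
  [0, 0, -1, 0, 0, 0, 1],
  [0, 0, -1, 0, 0, 0, 1],
  [0, 0.5, -0.5, 0, 0, 0, 1],
  [-0.2, 1, 0, 0, 0, 0, 1],
  [-0.2, 1, 0, 0, 0, 0, 1],
  [-0.2, 1, 0, 0, 0, 0, 1],
  [-0.2, 1, 0, 0, 0, 0, 1],
])

```text
time: 9.18
tool_pos: [476.1, 199.5, 213.3]
tcp_rot: [180.0, -0.0, -180.0]
ft_force: [0.0, 0.2, 0.4]
finger_gap: 85.4
grip_force: 0.0
```

Emit:
apply_moves([
  [-0.2, 1, 0, 0, 0, 0, 1],
  [-0.2, 1, 0, 0, 0, 0, 1],
  [-0.2, 1, 0, 0, 0, 0, 1],
  [0, 0.3, 0, 0, 0, 0, 1],
  [0, 0, 0, 0, 0, 0, 1],
  [0, 0, 0, 0, 0, 0, 1],
])

```text
time: 9.93
tool_pos: [494.3, 296.0, 213.4]
tcp_rot: [-180.0, -0.0, -180.0]
ft_force: [-1.2, 0.0, 0.5]
finger_gap: 85.3
grip_force: 0.0
```

```bash
python3 - <<'E'
from h import *
P,im=snap("wrist","w4.png"); s=sense(); print(s["tool_pos"])
hsv=cv2.cvtColor(im,cv2.COLOR_RGB2HSV)
m=cv2.inRange(hsv,(50,90,40),(80,255,255)); m[400:]=0
n,l,st,ce=cv2.connectedComponentsWithStats(m); i=1+st[1:,4].argmax(); print(st[i],ce[i],pix2w(P,*ce[i],60))
m=cv2.inRange(hsv,(120,60,60),(145,255,255)); n,l,st,ce=cv2.connectedComponentsWithStats(m); i=1+st[1:,4].argmax(); print(st[i],ce[i],pix2w(P,*ce[i],60))
Q,t=snap("top","t2.png")
d=np.abs(t.astype(int)-cv2.imread("pics/t1.png")[:,:,::-1]).max(2)>40
n,l,st,ce=cv2.connectedComponentsWithStats(d.astype(np.uint8)); print([x for x in st[1:].tolist() if x[4]>15])
E
```

```text
[494.45388991 295.81427413 213.51585994]
[ 285  205   74   70 4009] [321.78448491 239.15390372] [509.02488624 296.53022285  60.        ]
[ 294  337   65   69 3387] [326.02627694 376.04635371] [629.84687469 300.05252749  60.        ]
[[30, 169, 211, 311, 16757], [170, 244, 9, 4, 26], [133, 270, 12, 20, 140], [271, 270, 24, 24, 456], [177, 286, 14, 24, 149], [0, 354, 87, 126, 4888]]
```

View pics/w4.png

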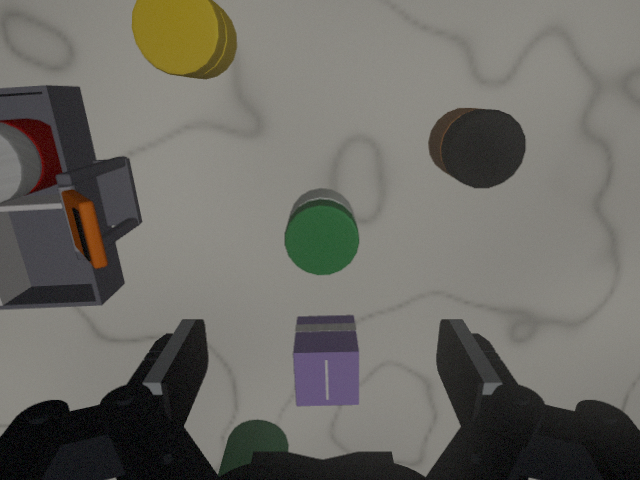

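Emit:
apply_moves([
  [-0.3, 0, 0.8, 0, 0, 0, 1],
  [-0.15, 0, 0.9, 0, 0, 0, 1],
  [0, 0, 0.9, 0, 0, 0, 1],
  [0, 0, 0.9, 0, 0, 0, 1],
  [0, 0, 0.9, 0, 0, 0, 1],
  [0, 0, 0.6, 0, 0, 0, 1],
  [0, 0, 0.25, 0, 0, 0, 1],
  [0, 0, 0, 0, 0, 0, 1],
])

```text
time: 11.02
tool_pos: [508.1, 296.5, 56.1]
tcp_rot: [-180.0, -0.0, -180.0]
ft_force: [0.5, 0.5, -0.1]
finger_gap: 85.2
grip_force: 0.0
```

Emit:
apply_moves([
  [0, 0, 0, 0, 0, 0, 0.4],
  [0, 0, 0, 0, 0, 0, 0.4],
  [0, 0, 0, 0, 0, 0, 0.4],
  [0, 0, 0, 0, 0, 0, 0.4],
  [0, 0, 0, 0, 0, 0, 0.4],
])

```text
time: 11.65
tool_pos: [509.1, 297.1, 57.6]
tcp_rot: [179.9, 0.1, -180.0]
ft_force: [0.1, 0.3, 6.7]
finger_gap: 54.5
grip_force: 42.8
```

Emit:
apply_moves([
  [0, 0, -0.6, 0, 0, 0, 0.4],
  [0, 0, -1, 0, 0, 0, 0.4],
  [0, 0, -1, 0, 0, 0, 0.4],
  [0, 0, -1, 0, 0, 0, 0.4],
  [0, 0, -1, 0, 0, 0, 0.4],
  [0, -0.5, -0.3, 0, 0, 0, 0.4],
  [-0.2, -1, 0, 0, 0, 0, 0.4],
  [-0.2, -1, 0, 0, 0, 0, 0.4],
])

```text
time: 12.65
tool_pos: [519.6, 220.0, 202.4]
tcp_rot: [-180.0, -0.1, -179.9]
ft_force: [0.3, 0.8, -0.6]
finger_gap: 54.6
grip_force: 42.5
```

Emit:
apply_moves([
  [-0.2, -1, 0, 0, 0, 0, 0.4],
  [-0.2, -1, 0, 0, 0, 0, 0.4],
  [0, -1, 0, 0, 0, 0, 0.4],
  [0, -1, 0, 0, 0, 0, 0.4],
  [0, -0.7, 0, 0, 0, 0, 0.4],
  [0, -0.4, 0, 0, 0, 0, 0.4],
  [0, 0, 0.5, 0, 0, 0, 0.4],
  [0, 0, 0.9, 0, 0, 0, 0.4],
])

```text
time: 13.65
tool_pos: [532.6, 69.0, 160.6]
tcp_rot: [180.0, 0.1, -180.0]
ft_force: [-0.7, 0.2, -1.5]
finger_gap: 54.3
grip_force: 42.5
```

Emit:
apply_moves([
  [0, 0, 0.9, 0, 0, 0, 0.4],
  [0, 0, 0.9, 0, 0, 0, 0.4],
  [0, 0, 0.7, 0, 0, 0, 0.4],
  [0, 0, 0.4, 0, 0, 0, 0.4],
  [0, 0, 0.2, 0, 0, 0, 0.4],
  [0, 0, 0.1, 0, 0, 0, 0.4],
  [0, 0, 0, 0, 0, 0, 0.4],
  [0, 0, 0, 0, 0, 0, 0.4],
])

```text
time: 14.65
tool_pos: [532.7, 68.6, 65.7]
tcp_rot: [180.0, 0.1, -180.0]
ft_force: [0.7, 0.2, -1.5]
finger_gap: 54.2
grip_force: 42.5
```

Emit:
apply_moves([
  [0, 0, 0.06, 0, 0, 0, 0.4],
  [0, 0, 0, 0, 0, 0, 0.4],
  [0, 0, 0, 0, 0, 0, 0.75],
  [0, 0, 0, 0, 0, 0, 0.85],
  [0, 0, 0, 0, 0, 0, 0.85],
  [0, 0, 0, 0, 0, 0, 0.85],
  [0, 0, -0.5, 0, 0, 0, 0.85],
  [0, 0, -1, 0, 0, 0, 0.85],
])

```text
time: 15.65
tool_pos: [531.0, 68.6, 108.1]
tcp_rot: [-180.0, -0.2, -180.0]
ft_force: [0.6, 0.8, 0.3]
finger_gap: 72.4
grip_force: 0.0
```

Emit:
apply_moves([
  [0, 0, -1, 0, 0, 0, 1],
  [0, 0, -1, 0, 0, 0, 1],
  [0, 0, -1, 0, 0, 0, 1],
  [0, 0.5, -0.2, 0, 0, 0, 1],
  [-0.4, 1, 0, 0, 0, 0, 1],
  [-0.4, 1, 0, 0, 0, 0, 1],
  [-0.4, 1, 0, 0, 0, 0, 1],
  [-0.4, 1, 0, 0, 0, 0, 1],
])

```text
time: 16.65
tool_pos: [579.7, 205.4, 203.4]
tcp_rot: [-180.0, -0.1, -180.0]
ft_force: [-0.7, -0.1, 0.3]
finger_gap: 85.4
grip_force: 0.0
```

Emit:
apply_moves([
  [-0.5, 1, 0, 0, 0, 0, 1],
  [-0.5, 1, 0, 0, 0, 0, 1],
  [-0.4, 0.8, 0, 0, 0, 0, 1],
  [-0.1, 0.3, 0, 0, 0, 0, 1],
  [0, 0, 0, 0, 0, 0, 1],
  [0, 0, 0, 0, 0, 0, 1],
])

```text
time: 17.4
tool_pos: [624.7, 296.0, 204.0]
tcp_rot: [-180.0, -0.0, 180.0]
ft_force: [-0.6, -0.8, -0.4]
finger_gap: 85.2
grip_force: 0.0
```

```bash
python3 - <<'E'
from h import *
P,im=snap("wrist","w5.png"); s=sense(); print(s["tool_pos"])
hsv=cv2.cvtColor(im,cv2.COLOR_RGB2HSV)
m=cv2.inRange(hsv,(120,60,95),(145,255,255)); n,l,st,ce=cv2.connectedComponentsWithStats(m); i=1+st[1:,4].argmax()
r=cv2.minAreaRect(cv2.findNonZero((l==i).astype(np.uint8))); b=cv2.boxPoints(r); print(st[i],r,[pix2w(P,*q,60).round(1) for q in b],pix2w(P,*r[0],60))
E
```

```text
[624.79825182 295.81472565 204.20153184]
[ 288  198   77   73 5084] ((326.8316955566406, 233.7667236328125), (71.20275115966797, 76.1012191772461), 88.56790161132812) [array([607. , 273.3,  60. ]), array([605.7, 325.5,  60. ]), array([658.7, 328.6,  60. ]), array([660.2, 273.1,  60. ])] [632.0701423  300.11226673  60.        ]
```

Emit:
apply_moves([
  [-0.24, 0.06, 0.6, 0, 0, 0, 1],
  [0, 0, 0.9, 0, 0, 0, 1],
  [0, 0, 0.9, 0, 0, 0, 1],
  [0, 0, 0.9, 0, 0, 0, 1],
  [0, 0, 0.9, 0, 0, 0, 1],
  [0, 0, 0.5, 0, 0, 0, 1],
  [0, 0, 0.2, 0, 0, 0, 1],
  [0, 0, 0, 0, 0, 0, 1],
])

```text
time: 18.45
tool_pos: [632.4, 298.4, 57.3]
tcp_rot: [180.0, 0.0, -180.0]
ft_force: [-0.2, 0.5, -0.6]
finger_gap: 84.9
grip_force: 0.0
```

Emit:
apply_moves([
  [0, 0, 0, 0, 0, 0, 0.4],
  [0, 0, 0, 0, 0, 0, 0.4],
  [0, 0, 0, 0, 0, 0, 0.4],
  [0, 0, 0, 0, 0, 0, 0.4],
  [0, 0, 0, 0, 0, 0, 0.4],
])

```text
time: 19.08
tool_pos: [633.3, 298.8, 58.8]
tcp_rot: [180.0, 0.1, -180.0]
ft_force: [-0.1, 0.3, 6.1]
finger_gap: 52.8
grip_force: 42.6
```

Emit:
apply_moves([
  [0, 0, -0.6, 0, 0, 0, 0.4],
  [0, 0, -1, 0, 0, 0, 0.4],
  [0, 0, -1, 0, 0, 0, 0.4],
  [0, 0, -1, 0, 0, 0, 0.4],
  [0, 0, -1, 0, 0, 0, 0.4],
  [0, -0.5, -0.3, 0, 0, 0, 0.4],
  [0.4, -1, 0, 0, 0, 0, 0.4],
  [0.4, -1, 0, 0, 0, 0, 0.4],
])

```text
time: 20.08
tool_pos: [607.4, 221.6, 203.2]
tcp_rot: [-180.0, -0.1, -180.0]
ft_force: [0.8, 0.6, -1.3]
finger_gap: 52.7
grip_force: 42.1
```

Emit:
apply_moves([
  [0.4, -1, 0, 0, 0, 0, 0.4],
  [0.4, -1, 0, 0, 0, 0, 0.4],
  [0.4, -1, 0, 0, 0, 0, 0.4],
  [0.4, -1, 0, 0, 0, 0, 0.4],
  [0.4, -1, 0, 0, 0, 0, 0.4],
  [0.37, -1, 0, 0, 0, 0, 0.4],
  [0, -1, 0, 0, 0, 0, 0.4],
  [0, -0.7, 0, 0, 0, 0, 0.4],
])

```text
time: 21.08
tool_pos: [536.0, -9.6, 203.3]
tcp_rot: [-180.0, -0.1, 180.0]
ft_force: [-0.3, 0.7, -0.4]
finger_gap: 53.1
grip_force: 42.1
```

Emit:
apply_moves([
  [0, -0.29, 0.5, 0, 0, 0, 0.4],
  [0, 0, 0.9, 0, 0, 0, 0.4],
  [0, 0, 0.9, 0, 0, 0, 0.4],
  [0, 0, 0.9, 0, 0, 0, 0.4],
  [0, 0, 0.7, 0, 0, 0, 0.4],
  [0, 0, 0.4, 0, 0, 0, 0.4],
  [0, 0, 0.2, 0, 0, 0, 0.4],
  [0, 0, 0, 0, 0, 0, 0.4],
])

```text
time: 22.08
tool_pos: [537.1, -16.2, 69.0]
tcp_rot: [180.0, -0.0, -180.0]
ft_force: [-0.7, 0.6, -0.1]
finger_gap: 53.3
grip_force: 42.1
```

Emit:
apply_moves([
  [0, 0, 0.13, 0, 0, 0, 0.4],
  [0, 0, 0, 0, 0, 0, 0.4],
  [0, 0, 0, 0, 0, 0, 0.75],
  [0, 0, 0, 0, 0, 0, 0.85],
  [0, 0, 0, 0, 0, 0, 0.85],
  [0, 0, 0, 0, 0, 0, 0.85],
  [0, 0, -0.5, 0, 0, 0, 0.85],
  [0, 0, -1, 0, 0, 0, 0.85],
])

```text
time: 23.08
tool_pos: [536.2, -16.2, 110.3]
tcp_rot: [180.0, -0.2, -180.0]
ft_force: [1.3, -0.2, 0.6]
finger_gap: 72.5
grip_force: 0.0
```

Emit:
apply_moves([
  [0, 0, -1, 0, 0, 0, 1],
  [0, 0, -1, 0, 0, 0, 1],
  [0, 0, -1, 0, 0, 0, 1],
  [0, 0.5, -0.2, 0, 0, 0, 1],
  [0.3, 1, 0, 0, 0, 0, 1],
  [0.3, 1, 0, 0, 0, 0, 1],
  [0.3, 1, 0, 0, 0, 0, 1],
  [0.3, 1, 0, 0, 0, 0, 1],
])

```text
time: 24.08
tool_pos: [500.2, 120.3, 205.7]
tcp_rot: [180.0, -0.1, -180.0]
ft_force: [0.2, 0.3, -0.1]
finger_gap: 85.4
grip_force: 0.0
```

Emit:
apply_moves([
  [0.3, 1, 0, 0, 0, 0, 1],
  [0.3, 1, 0, 0, 0, 0, 1],
  [0.3, 1, 0, 0, 0, 0, 1],
  [0.3, 1, 0, 0, 0, 0, 1],
  [0.3, 1, 0, 0, 0, 0, 1],
  [0.3, 1, 0, 0, 0, 0, 1],
  [0.2, 1, 0, 0, 0, 0, 1],
  [0, 1, 0, 0, 0, 0, 1],
])

```text
time: 25.08
tool_pos: [439.7, 360.2, 205.7]
tcp_rot: [-180.0, -0.1, -179.9]
ft_force: [0.9, -0.2, 0.3]
finger_gap: 85.0
grip_force: 0.0
```

Emit:
apply_moves([
  [0, 0.8, 0, 0, 0, 0, 1],
  [0, 0.5, 0, 0, 0, 0, 1],
  [0, 0, 0, 0, 0, 0, 1],
  [0, 0, 0, 0, 0, 0, 1],
])

```text
time: 25.58
tool_pos: [441.0, 397.0, 206.0]
tcp_rot: [-180.0, -0.0, -180.0]
ft_force: [0.5, 0.4, -0.4]
finger_gap: 85.3
grip_force: 0.0
```

```bash
python3 - <<'E'
from h import *
P,im=snap("wrist","w6.png"); s=sense(); print(s["tool_pos"])
p=w2pix(P,[442,405,60]); print("expected",p)
t,_=snap("top","t3.png")
E
```

```text
[441.12974227 396.93130241 206.18671185]
expected [332.28453999 224.29341479]
```

View pics/w6.png

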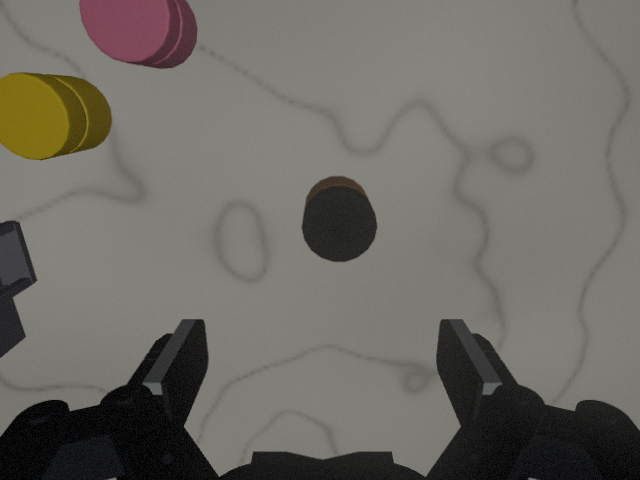

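The amber jar is at (340,224), so about (442,409).

Emit:
apply_moves([
  [-0.03, 0.37, 0.6, 0, 0, 0, 1],
  [0, 0, 0.9, 0, 0, 0, 1],
  [0, 0, 0.9, 0, 0, 0, 1],
  [0, 0, 0.9, 0, 0, 0, 1],
  [0, 0, 0.9, 0, 0, 0, 1],
  [0, 0, 0.55, 0, 0, 0, 1],
  [0, 0, 0.22, 0, 0, 0, 1],
  [0, 0, 0, 0, 0, 0, 1],
])

```text
time: 26.68
tool_pos: [442.0, 408.8, 57.1]
tcp_rot: [-180.0, -0.0, -180.0]
ft_force: [-0.2, 0.2, 0.1]
finger_gap: 85.2
grip_force: 0.0
```

Emit:
apply_moves([
  [0, 0, 0, 0, 0, 0, 0.4],
  [0, 0, 0, 0, 0, 0, 0.4],
  [0, 0, 0, 0, 0, 0, 0.4],
  [0, 0, 0, 0, 0, 0, 0.4],
  [0, 0, 0, 0, 0, 0, 0.4],
])

```text
time: 27.3
tool_pos: [442.9, 409.4, 58.8]
tcp_rot: [179.9, 0.1, -180.0]
ft_force: [-0.4, -1.5, 6.0]
finger_gap: 52.3
grip_force: 42.3
```

Emit:
apply_moves([
  [0, 0, -0.6, 0, 0, 0, 0.4],
  [0, 0, -1, 0, 0, 0, 0.4],
  [0, 0, -1, 0, 0, 0, 0.4],
  [0, 0, -1, 0, 0, 0, 0.4],
  [0, 0, -1, 0, 0, 0, 0.4],
  [0, -0.5, -0.3, 0, 0, 0, 0.4],
  [0, -1, 0, 0, 0, 0, 0.4],
  [0, -1, 0, 0, 0, 0, 0.4],
])

```text
time: 28.3
tool_pos: [441.5, 332.0, 203.5]
tcp_rot: [-180.0, -0.0, -180.0]
ft_force: [-0.1, 0.1, -1.5]
finger_gap: 52.3
grip_force: 42.1
```

Emit:
apply_moves([
  [-0.1, -1, 0, 0, 0, 0, 0.4],
  [-0.1, -1, 0, 0, 0, 0, 0.4],
  [-0.1, -1, 0, 0, 0, 0, 0.4],
  [-0.1, -1, 0, 0, 0, 0, 0.4],
  [-0.03, -1, 0, 0, 0, 0, 0.4],
  [0, -1, 0, 0, 0, 0, 0.4],
  [0, -1, 0, 0, 0, 0, 0.4],
  [0, -1, 0, 0, 0, 0, 0.4],
])

```text
time: 29.3
tool_pos: [454.0, 92.1, 203.3]
tcp_rot: [-180.0, -0.1, -180.0]
ft_force: [-0.1, 0.8, -0.8]
finger_gap: 52.3
grip_force: 42.1
```

Emit:
apply_moves([
  [0, -1, 0, 0, 0, 0, 0.4],
  [0, -1, 0, 0, 0, 0, 0.4],
  [0, -1, 0, 0, 0, 0, 0.4],
  [0, -0.6, 0, 0, 0, 0, 0.4],
  [0, -0.2, 0, 0, 0, 0, 0.4],
  [0, 0, 0.4, 0, 0, 0, 0.4],
  [0, 0, 0.9, 0, 0, 0, 0.4],
  [0, 0, 0.9, 0, 0, 0, 0.4],
])

```text
time: 30.3
tool_pos: [454.6, -19.4, 136.6]
tcp_rot: [180.0, -0.0, -179.9]
ft_force: [1.0, -0.7, -1.2]
finger_gap: 52.3
grip_force: 42.1
```

Emit:
apply_moves([
  [0, 0, 0.9, 0, 0, 0, 0.4],
  [0, 0, 0.7, 0, 0, 0, 0.4],
  [0, 0, 0.4, 0, 0, 0, 0.4],
  [0, 0, 0.2, 0, 0, 0, 0.4],
  [0, 0, 0.05, 0, 0, 0, 0.4],
  [0, 0, 0, 0, 0, 0, 0.4],
])

```text
time: 31.05
tool_pos: [455.6, -20.3, 71.4]
tcp_rot: [-180.0, 0.1, -180.0]
ft_force: [0.2, -0.5, -1.2]
finger_gap: 52.5
grip_force: 42.1
```

Emit:
apply_moves([
  [0, 0, 0.2, 0, 0, 0, 0.4],
  [0, 0, 0, 0, 0, 0, 0.4],
  [0, 0, 0, 0, 0, 0, 0.75],
  [0, 0, 0, 0, 0, 0, 0.85],
  [0, 0, 0, 0, 0, 0, 0.85],
  [0, 0, 0, 0, 0, 0, 0.85],
  [0, 0, -0.5, 0, 0, 0, 0.85],
  [0, 0, -1, 0, 0, 0, 0.85],
])

```text
time: 32.05
tool_pos: [454.0, -20.1, 109.8]
tcp_rot: [180.0, -0.1, -180.0]
ft_force: [0.7, -0.4, 0.1]
finger_gap: 72.4
grip_force: 0.0
```

Emit:
apply_moves([
  [0, 0, -1, 0, 0, 0, 1],
  [0, 0, -1, 0, 0, 0, 1],
  [0, 0, -1, 0, 0, 0, 1],
  [0, 0, -1, 0, 0, 0, 1],
  [0, -0.6, -0.6, 0, 0, 0, 1],
  [0, -1, 0, 0, 0, -0.5, 1],
  [0, -1, 0, 0, 0, -0.5, 1],
  [0, -1, 0, 0, 0, -0.5, 1],
])

```text
time: 33.05
tool_pos: [458.7, -129.0, 249.1]
tcp_rot: [-180.0, 0.1, -173.0]
ft_force: [0.7, 0.2, -0.5]
finger_gap: 85.5
grip_force: 0.0
```

Emit:
apply_moves([
  [0, -1, 0, 0, 0, -0.5, 1],
  [0, -1, 0, 0, 0, -0.5, 1],
  [0, -1, 0, 0, 0, -0.5, 1],
  [0, -1, 0, 0, 0, -0.1, 1],
  [0, -1, 0, 0, 0, 0, 1],
  [0, -1, 0, 0, 0, 0, 1],
  [0, -1, 0, 0, 0, 0, 1],
  [0, -0.5, 0, 0, 0, 0, 1],
])

```text
time: 34.05
tool_pos: [506.1, -349.1, 248.6]
tcp_rot: [-180.0, 0.0, -165.8]
ft_force: [1.0, 0.2, -0.3]
finger_gap: 85.3
grip_force: 0.0
```

Emit:
apply_moves([
  [0, 0, 0, 0, 0, 0, 1],
  [0, 0, 0, 0, 0, 0, 1],
])

```text
time: 34.3
tool_pos: [506.0, -346.9, 247.9]
tcp_rot: [180.0, 0.0, -165.7]
ft_force: [0.8, -0.3, -0.6]
finger_gap: 85.3
grip_force: 0.0
```

```bash
python3 - <<'E'
from h import *
P,im=snap("wrist","w7.png"); s=sense(); print(s["tool_pos"],s["tcp_rot"],s["joint_pos"])
Q,t=snap("top","t4.png")
a=cv2.resize(im[:,:,::-1],(520,390)); b=cv2.convertScaleAbs(np.ascontiguousarray(cv2.resize(t[190:330,215:385][:,:,::-1],None,fx=1.6,fy=1.6)),alpha=1.5)
c=np.zeros((390,800,3),np.uint8); c[:,:520]=a; c[:b.shape[0],525:525+b.shape[1]]=b; cv2.imwrite("pics/c7.png",c)
hsv=cv2.cvtColor(t,cv2.COLOR_RGB2HSV); m=cv2.inRange(hsv,(105,120,40),(125,255,255)); m[:,:400]=0
r=cv2.minAreaRect(cv2.findNonZero(m)); print("lid",r)
print(w2pix(P,[487.5,-387,79]))
E
```

```text
[ 506.05142558 -346.82623848  247.93333211] [ 1.79982319e+02  5.30466354e-03 -1.65725228e+02] [-3.92208299e+01  9.49389529e+00  8.27698733e+01  1.47937630e-02
  8.77472883e+01 -1.43496186e+02]
lid ((482.6203918457031, 271.7947082519531), (82.54197692871094, 83.25716400146484), 75.3791275024414)
[274.39925883 177.36162531]
```

View pics/c7.png

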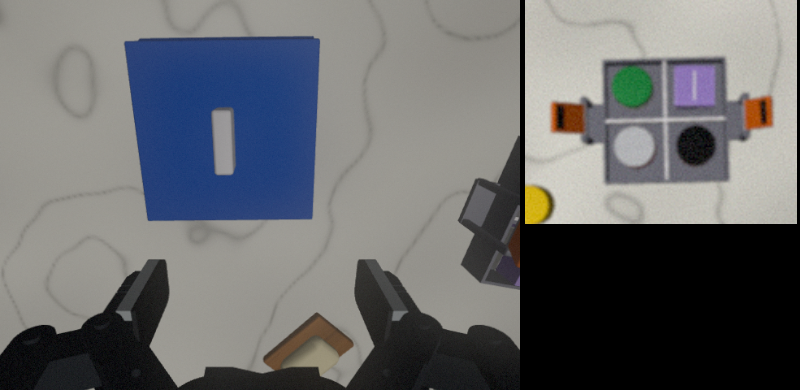

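All four are in their pockets: green, lilac, tin and amber. The wrist view puts the bar handle's top at (276,176), matching the prediction, and the lid is square to the tool.

Emit:
apply_moves([
  [0.31, -0.4, 0.5, 0, 0, 0, 1],
  [0.31, -0.4, 0.8, 0, 0, 0, 1],
  [0.31, -0.35, 0.9, 0, 0, 0, 1],
  [0, 0, 0.9, 0, 0, 0, 1],
  [0, 0, 0.9, 0, 0, 0, 1],
  [0, 0, 0.9, 0, 0, 0, 1],
  [0, 0, 0.7, 0, 0, 0, 1],
  [0, 0, 0.3, 0, 0, 0, 1],
])

```text
time: 35.4
tool_pos: [486.3, -387.6, 68.5]
tcp_rot: [179.9, -0.1, -165.8]
ft_force: [0.2, -0.8, 1.3]
finger_gap: 85.5
grip_force: 0.0
```

Emit:
apply_moves([
  [0, 0, 0, 0, 0, 0, 0.5],
  [0, 0, 0, 0, 0, 0, 0],
  [0, 0, 0, 0, 0, 0, 0],
  [0, 0, 0, 0, 0, 0, 0],
  [0, 0, 0, 0, 0, 0, 0],
  [0, 0, 0, 0, 0, 0, 0],
  [0, 0, 0, 0, 0, 0, 0],
  [0, 0, 0, 0, 0, 0, 0],
], grip_force=80)

```text
time: 36.4
tool_pos: [488.1, -388.6, 71.9]
tcp_rot: [-179.9, 0.1, -165.8]
ft_force: [-0.6, 0.6, 6.7]
finger_gap: 16.1
grip_force: 79.0
```

Emit:
apply_moves([
  [0, 0, -0.3, 0, 0, 0, 0],
  [0, 0, -0.6, 0, 0, 0, 0],
  [0, 0, -0.8, 0, 0, 0, 0],
  [0, 0, -0.8, 0, 0, 0, 0],
  [0, 0, -0.8, 0, 0, 0.4, 0],
  [0, 0, -0.8, 0, 0, 0.7, 0],
  [0, 0, -0.7, 0, 0, 0.7, 0],
  [0, 0, 0, 0, 0, 0.66, 0],
])

```text
time: 37.4
tool_pos: [488.5, -389.1, 218.8]
tcp_rot: [-179.8, 0.2, -177.1]
ft_force: [0.3, -0.1, -4.0]
finger_gap: 16.6
grip_force: 78.4
```

Emit:
apply_moves([
  [-0.06, 0.4, 0, 0, 0, 0, 0],
  [-0.06, 0.7, 0, 0, 0, 0, 0],
  [-0.06, 0.8, 0, 0, 0, 0, 0],
  [-0.06, 0.8, 0, 0, 0, 0, 0],
  [-0.06, 0.8, 0, 0, 0, 0, 0],
  [-0.06, 0.8, 0, 0, 0, 0, 0],
  [-0.06, 0.8, 0, 0, 0, 0, 0],
  [-0.06, 0.8, 0, 0, 0, 0, 0],
])

```text
time: 38.4
tool_pos: [492.7, -208.9, 214.8]
tcp_rot: [-180.0, 0.0, -177.0]
ft_force: [-0.7, -0.6, -2.8]
finger_gap: 16.2
grip_force: 78.4
```

Emit:
apply_moves([
  [-0.05, 0.8, 0, 0, 0, 0, 0],
  [-0.05, 0.8, 0, 0, 0, 0, 0],
  [-0.05, 0.8, 0, 0, 0, 0, 0],
  [-0.05, 0.8, 0, 0, 0, 0, 0],
  [-0.05, 0.8, 0, 0, 0, 0, 0],
  [-0.05, 0.8, 0, 0, 0, 0, 0],
  [-0.05, 0.8, 0, 0, 0, 0, 0],
  [-0.05, 0.8, 0, 0, 0, 0, 0],
])

```text
time: 39.4
tool_pos: [494.4, -16.6, 214.8]
tcp_rot: [-180.0, 0.0, -177.0]
ft_force: [0.6, 0.7, -2.9]
finger_gap: 16.3
grip_force: 78.4
```

Emit:
apply_moves([
  [0, 0.7, 0, 0, 0, 0, 0],
  [0, 0.5, 0, 0, 0, 0, 0],
  [0, 0.2, 0, 0, 0, 0, 0],
  [0, 0, 0, 0, 0, 0, 0],
  [0, 0, 0, 0, 0, 0, 0],
])

```text
time: 40.02
tool_pos: [492.7, 23.2, 214.7]
tcp_rot: [-180.0, -0.0, -177.1]
ft_force: [-0.1, -0.6, -3.3]
finger_gap: 16.3
grip_force: 78.4
```

```bash
python3 - <<'E'
from h import *
P,im=snap("wrist","w8.png"); s=sense(); print(s["tool_pos"],s["tcp_rot"],s["finger_gap"],s["ft_force"])
r=np.radians(3);T=np.array([493,22.5,0])
for q in [(-86,-86),(-86,86)]: print(q,w2pix(P,T+[q[0]*np.cos(r)-q[1]*np.sin(r),q[0]*np.sin(r)+q[1]*np.cos(r),42]))
z=s["tool_pos"][2]-72
t=np.array(s["tool_pos"])*[1,1,0]+[0,0,z+47]
for q in [(-90,-90),(-90,90),(0,-9)]: print(q,w2pix(P,t+[q[0]*np.cos(r)-q[1]*np.sin(r),q[0]*np.sin(r)+q[1]*np.cos(r),0]))
E
```

```text
[492.71136168  23.1255303  214.71389076] [-1.79986606e+02  3.24950849e-03 -1.77083847e+02] 16.428726762217472 [ 0.03577088 -0.89974003 -3.89189122]
(-86, -86) [196.97261781  94.67592415]
(-86, 86) [442.70198142  94.30478523]
(-90, -90) [66.13571044 81.00563682]
(-90, 90) [573.23890416  80.22657373]
(0, -9) [299.06960971 306.60949111]
```

View pics/w8.png

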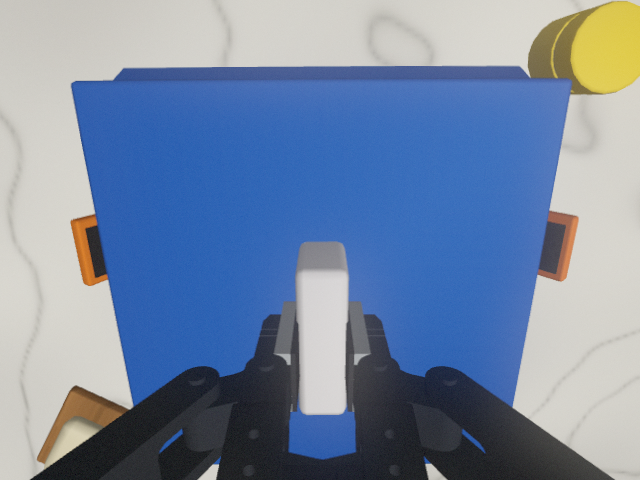

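Emit:
apply_moves([
  [0, 0.04, 0.4, 0, 0, 0, 0],
  [0, 0, 0.6, 0, 0, 0, 0],
  [0, 0, 0.6, 0, 0, 0, 0],
  [0, 0, 0.6, 0, 0, 0, 0],
  [0, 0, 0.4, 0, 0, 0, 0],
  [0, 0, 0.3, 0, 0, 0, 0],
  [0, 0, 0.2, 0, 0, 0, 0],
  [0, 0, 0, 0, 0, 0, 0],
])

```text
time: 41.08
tool_pos: [492.5, 24.9, 121.5]
tcp_rot: [180.0, -0.0, -177.0]
ft_force: [-1.3, 0.6, -3.7]
finger_gap: 16.3
grip_force: 78.5
```

Emit:
apply_moves([
  [0, 0, 0.15, 0, 0, 0, 0],
  [0, 0, 0.15, 0, 0, 0, 0],
  [0, 0, 0.1, 0, 0, 0, 0],
  [0, 0, 0, 0, 0, 0, 0],
])

```text
time: 41.58
tool_pos: [492.3, 24.9, 109.3]
tcp_rot: [180.0, -0.0, -177.0]
ft_force: [0.5, -0.2, -2.4]
finger_gap: 16.8
grip_force: 78.5
```

Emit:
apply_moves([
  [0, 0, 0.1, 0, 0, 0, 0],
  [0, 0, 0.1, 0, 0, 0, 0],
  [0, 0, 0.08, 0, 0, 0, 0],
  [0, 0, 0, 0, 0, 0, 0],
  [0, 0, 0, 0, 0, 0, 0],
])

```text
time: 42.2
tool_pos: [492.6, 24.6, 101.2]
tcp_rot: [-180.0, 0.0, -177.1]
ft_force: [0.5, -2.4, -3.7]
finger_gap: 16.2
grip_force: 78.3
```

Emit:
apply_moves([
  [0, 0, 0.08, 0, 0, 0, 0],
  [0, 0, 0.05, 0, 0, 0, 0],
  [0, 0, 0, 0, 0, 0, 0],
  [0, 0, 0, 0, 0, 0, 0],
])

```text
time: 42.7
tool_pos: [492.8, 24.6, 100.9]
tcp_rot: [-180.0, -0.0, -177.0]
ft_force: [-18.7, -3.6, 30.3]
finger_gap: 16.3
grip_force: 83.2
```

Emit:
apply_moves([
  [0, 0, -0.05, 0, 0, 0, 0.6],
  [0, 0, 0, 0, 0, 0, 0.6],
  [0, 0, 0, 0, 0, 0, 0.6],
  [0, 0, 0, 0, 0, 0, 0.6],
  [0, 0, -0.6, 0, 0, 0, 0.6],
  [0, 0, -0.9, 0, 0, 0, 0.6],
  [0, 0, -0.9, 0, 0, 0, 0],
  [0, 0, -0.3, 0, 0, 0, 0],
])

```text
time: 43.7
tool_pos: [494.1, 24.9, 183.0]
tcp_rot: [-180.0, 0.3, -177.0]
ft_force: [0.2, -0.1, -0.1]
finger_gap: 15.6
grip_force: 0.0
```

Emit:
apply_moves([
  [0, 0.8, 0, 0, 0, 0, 0],
  [0, 0.8, 0, 0, 0, 0, 0],
  [0, 0.9, 0, 0, 0, 0, 0],
  [0, 0.9, 0, 0, 0, 0, 0],
  [0, 0.9, 0, 0, 0, 0, 0],
  [0, 0.9, 0, 0, 0, 0, 0],
  [0, 0.7, 0, 0, 0, 0, 0],
  [0, 0.37, 0, 0, 0, 0, 0],
])

```text
time: 44.7
tool_pos: [482.5, 213.6, 179.6]
tcp_rot: [-180.0, -0.0, -177.0]
ft_force: [0.1, -0.3, 0.3]
finger_gap: 0.4
grip_force: 0.0
```

```bash
python3 - <<'E'
from h import *
s=sense(); print(s["tool_pos"],s["finger_gap"])
P,im=snap("side","s1.png"); _,t=snap("top","t5.png")
a=cv2.resize(im[100:330,190:380][:,:,::-1],None,fx=2.2,fy=2.2); b=cv2.resize(t[190:330,215:385][:,:,::-1],None,fx=2.2,fy=2.2)
c=np.zeros((max(a.shape[0],b.shape[0]),a.shape[1]+b.shape[1],3),np.uint8); c[:a.shape[0],:a.shape[1]]=a; c[:b.shape[0],a.shape[1]:]=b; cv2.imwrite("pics/c8.png",cv2.convertScaleAbs(c,alpha=1.3)); print(c.shape)
E
```

```text
[482.47150925 213.59732166 179.57971305] 0.39835309381287154
(506, 792, 3)
```

View pics/c8.png

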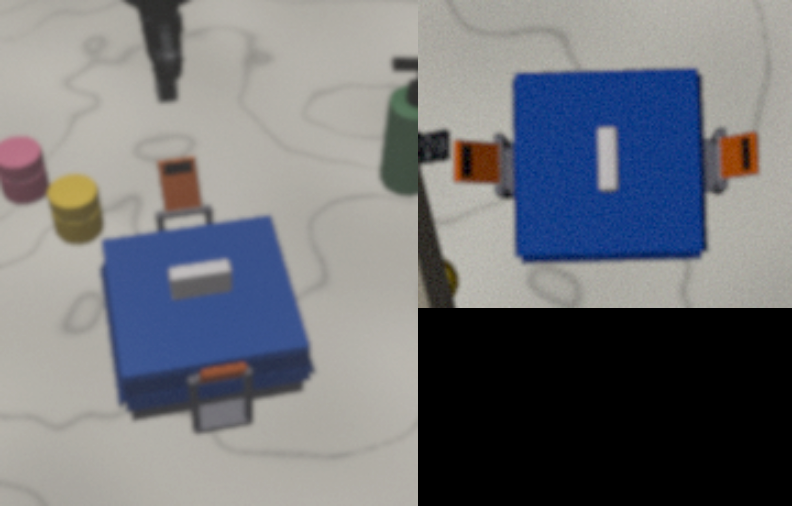

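The lid is seated level, and the shut gripper is outside the left clip. Next is pushing that clip over.

Emit:
apply_moves([
  [0, 0, 0.7, 0, 0, 0, 0],
  [0, 0, 0.8, 0, 0, 0, 0],
  [0, 0, 0.5, 0, 0, 0, 0],
  [0, -0.4, 0, 0, 0, 0, 0],
  [0, -0.5, 0, 0, 0, 0, 0],
  [0, -0.5, 0, 0, 0, 0, 0],
  [0, -0.5, 0, 0, 0, 0, 0],
  [0, -0.5, 0, 0, 0, 0, 0],
])

```text
time: 45.8
tool_pos: [486.9, 139.7, 120.4]
tcp_rot: [180.0, 0.1, -177.1]
ft_force: [1.7, 2.0, -0.6]
finger_gap: -0.3
grip_force: 0.9
```

Emit:
apply_moves([
  [0, -0.4, 0, 0, 0, 0, 0],
  [0, -0.4, 0, 0, 0, 0, 0],
  [0, -0.4, 0, 0, 0, 0, 0],
  [0, 0, 0, 0, 0, 0, 0],
])

```text
time: 46.3
tool_pos: [488.4, 103.9, 119.8]
tcp_rot: [-180.0, -0.0, -177.1]
ft_force: [0.6, 0.3, -0.3]
finger_gap: -0.1
grip_force: 0.0
```

```bash
python3 - <<'E'
from h import *
P,im=snap("side","s2.png"); _,t=snap("wrist","w9.png")
a=cv2.resize(im[130:280,210:330][:,:,::-1],None,fx=3,fy=3); b=cv2.resize(t[:,:,::-1],(430,322))
c=np.zeros((450,790,3),np.uint8); c[:a.shape[0],:360]=a; c[:322,360:]=b; cv2.imwrite("pics/c9.png",cv2.convertScaleAbs(c,alpha=1.3))
E
```

```text
(no output)
```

View pics/c9.png

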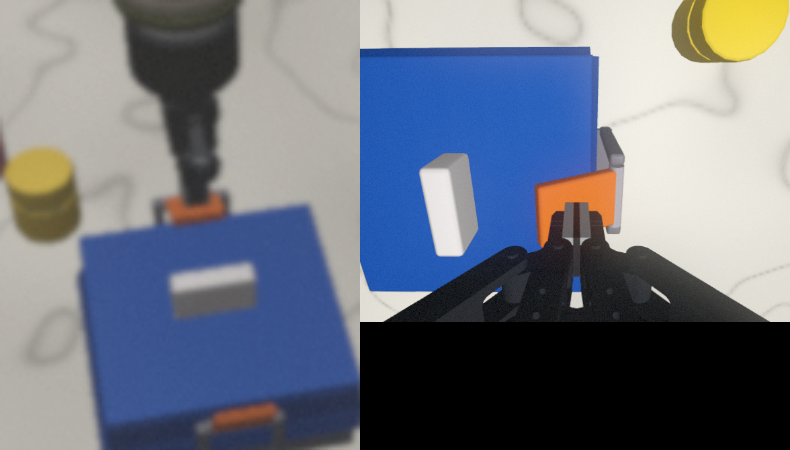

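The left paddle leans inward under the fingertips, so I'll press it flat.

Emit:
apply_moves([
  [0, -0.2, 0.2, 0, 0, 0, 0],
  [0, -0.1, 0.2, 0, 0, 0, 0],
  [0, 0, 0.15, 0, 0, 0, 0],
  [0, 0, 0.1, 0, 0, 0, 0],
  [0, 0, 0.05, 0, 0, 0, 0],
  [0, 0, 0, 0, 0, 0, 0],
])

```text
time: 47.15
tool_pos: [488.9, 95.7, 99.8]
tcp_rot: [-180.0, -0.0, -177.0]
ft_force: [-5.1, -3.2, 11.3]
finger_gap: -0.4
grip_force: 5.6
```

Emit:
apply_moves([
  [0, 0, 0.04, 0, 0, 0, 0],
  [0, 0, 0, 0, 0, 0, 0],
])

```text
time: 47.4
tool_pos: [489.0, 95.7, 99.5]
tcp_rot: [-180.0, -0.0, -177.0]
ft_force: [-10.5, -2.6, 19.5]
finger_gap: 0.2
grip_force: 10.0
```

Emit:
apply_moves([
  [0, 0, -0.8, 0, 0, 0, 0],
  [0, 0, -1, 0, 0, 0, 0],
  [0, 0, -0.9, 0, 0, 0, 0],
  [0, -0.8, 0, 0, 0, 0, 0],
  [0, -0.9, 0, 0, 0, 0, 0],
  [0, -0.9, 0, 0, 0, 0, 0],
  [0, -0.9, 0, 0, 0, 0, 0],
  [0, -0.9, 0, 0, 0, 0, 0],
])

```text
time: 48.4
tool_pos: [495.6, -36.6, 178.4]
tcp_rot: [180.0, -0.0, -177.0]
ft_force: [0.5, -0.0, -0.9]
finger_gap: -0.2
grip_force: 0.0
```

Emit:
apply_moves([
  [0, -0.9, 0, 0, 0, 0, 0],
  [0, -0.9, 0, 0, 0, 0, 0],
  [0, -0.9, 0, 0, 0, 0, 0],
  [0, -0.9, 0, 0, 0, 0, 0],
  [0, -0.65, 0, 0, 0, 0, 0],
  [0, 0, 0, 0, 0, 0, 0],
])

```text
time: 49.15
tool_pos: [502.2, -164.2, 178.5]
tcp_rot: [180.0, -0.0, -177.1]
ft_force: [-0.0, 0.9, 0.4]
finger_gap: 0.2
grip_force: 0.0
```

Emit:
apply_moves([
  [0, 0, 0.7, 0, 0, 0, 0],
  [0, 0, 0.8, 0, 0, 0, 0],
  [0, 0, 0.45, 0, 0, 0, 0],
  [0, 0.4, 0, 0, 0, 0, 0],
  [0, 0.5, 0, 0, 0, 0, 0],
  [0, 0.5, 0, 0, 0, 0, 0],
  [0, 0.5, 0, 0, 0, 0, 0],
  [0, 0.5, 0, 0, 0, 0, 0],
])

```text
time: 50.15
tool_pos: [498.8, -90.3, 120.7]
tcp_rot: [-180.0, 0.1, -177.0]
ft_force: [0.5, -3.1, -0.9]
finger_gap: -0.2
grip_force: 0.9
```

Emit:
apply_moves([
  [0, 0.4, 0, 0, 0, 0, 0],
  [0, 0.4, 0, 0, 0, 0, 0],
  [0, 0.4, 0, 0, 0, 0, 0],
  [0, 0, 0, 0, 0, 0, 0],
])

```text
time: 50.65
tool_pos: [496.6, -54.3, 120.1]
tcp_rot: [180.0, -0.0, -177.0]
ft_force: [-0.4, -0.3, 0.2]
finger_gap: 0.3
grip_force: 0.0
```

Emit:
apply_moves([
  [0, 0.2, 0.2, 0, 0, 0, 0],
  [0, 0.1, 0.2, 0, 0, 0, 0],
  [0, 0, 0.13, 0, 0, 0, 0],
  [0, 0, 0.08, 0, 0, 0, 0],
  [0, 0, 0.04, 0, 0, 0, 0],
  [0, 0, 0, 0, 0, 0, 0],
])

```text
time: 51.4
tool_pos: [496.1, -46.5, 100.5]
tcp_rot: [-180.0, -0.0, -177.0]
ft_force: [-0.4, 0.3, -1.3]
finger_gap: -0.1
grip_force: 0.0
```

Emit:
apply_moves([
  [0, 0, 0.03, 0, 0, 0, 0],
  [0, 0, 0.03, 0, 0, 0, 0],
  [0, 0, 0, 0, 0, 0, 0],
])

```text
time: 51.78
tool_pos: [496.4, -46.6, 99.8]
tcp_rot: [-180.0, 0.0, -177.0]
ft_force: [-3.8, 1.3, 8.1]
finger_gap: -0.2
grip_force: 4.1
```

Emit:
apply_moves([
  [0, 0, 0.04, 0, 0, 0, 0],
  [0, 0, 0, 0, 0, 0, 0],
])

```text
time: 52.02
tool_pos: [496.6, -46.5, 99.5]
tcp_rot: [-180.0, 0.0, -177.0]
ft_force: [-8.6, 1.8, 17.1]
finger_gap: -0.4
grip_force: 8.5
```

Emit:
apply_moves([
  [0, 0, -0.8, 0, 0, 0, 0],
  [0, 0, -1, 0, 0, 0, 0],
  [0, 0, -1, 0, 0, 0, 0],
  [0.9, 0, -0.5, 0, 0, 0, 0],
  [0.9, 0, 0, 0, 0, 0, 0],
  [0.9, 0, 0, 0, 0, 0, 0],
  [0, 0, 0, 0, 0, 0, 0],
  [0, 0, 0, 0, 0, 0, 0],
])

```text
time: 53.02
tool_pos: [415.9, -50.7, 197.0]
tcp_rot: [-180.0, 0.1, -177.1]
ft_force: [-0.4, 0.1, -0.1]
finger_gap: 0.0
grip_force: 0.0
```

```bash
python3 - <<'E'
from h import *
P,im=snap("side","s3.png"); _,t=snap("wrist","w10.png"); _,q=snap("top","t6.png")
a=cv2.resize(im[190:310,220:340][:,:,::-1],(360,360)); b=cv2.resize(t[:,:,::-1],(430,322)); d=cv2.resize(q[140:340,110:390][:,:,::-1],(360,257))
c=np.zeros((600,790,3),np.uint8); c[:360,:360]=a; c[:322,360:]=b; c[340:597,400:760]=d; cv2.imwrite("pics/c10.png",cv2.convertScaleAbs(c,alpha=1.3)); print(sense()["tool_pos"])
E
```

```text
[415.91270419 -50.58987451 196.7402352 ]
```

View pics/c10.png

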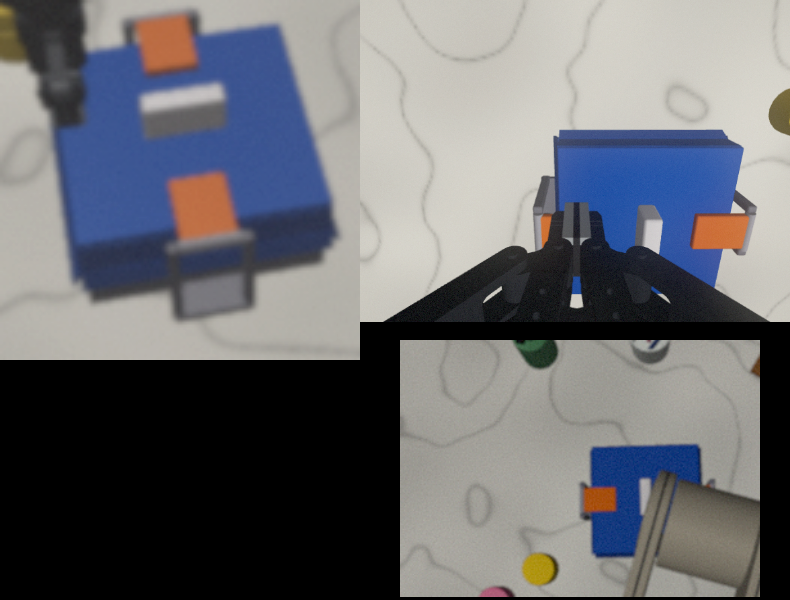

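The lid is home, both clips lie flat on it, and the robot is clear.

```bash
python3 -c "from bench import hand_in; print(hand_in())"
```

```text
the job is handed in; nothing more can be done
None
```

The job is handed in at about 53 s on the robot's clock: the red tin, cream jar, lilac carton and amber jar (no orange carton was there) each stand in their own pocket, the lid is fully home and both clips are folded flat; no verdict came back.

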